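# Load two slide mailers into the spring-loaded magazine

## Robot

A 6-joint arm with a two-finger parallel gripper is mounted at the origin on a cart in front of the work surface, level with it; the furniture and walls round the work are solid. World frame = base frame: x ahead of the robot, y to its left, z up, the work surface at z = 0. Lengths are in m, angles in rad, forces in N, time in s.
With the tool pointing down it reaches from about 0.25 to 0.775 m from the base axis. Payload 4 kg.
Tool frame: the origin (TCP) lies on the centre line of the jaws, within the pads' length; the fingertips stand 25 mm ahead of it and the grasp point (between the pads) lies 6 mm ahead of it; z points along the fingers, y is the line along which they close (so a half turn about z gives the same grasp; the last joint's range is limited). The gripper opens to 94 mm and grips with 3 to 60 N. Pads are 16 mm wide; open, the fingers measure 119 mm over their backs; the gripper's body (75 mm by 177 mm) begins 78 mm behind the grasp point.
Start: joints at [-1.293, 0.087, 1.371, -0, 1.684, -0.103], TCP at [0.204, -0.511, 0.231] pointing down, gripper open.
Joint ranges: [-3.1, 3.1], [-0.76, 2.03], [0.27, 2.55], [-1.08, 4.22], [0.17, 2.65], [-2.57, 2.57]. Speed limits (rad/s): [2.79, 2.79, 3.14, 3.14, 3.14, 3.14].

## Interface

Orientations are given as [roll, pitch, yaw] about the fixed x, y, z axes, in that order (R = Rz(yaw) Ry(pitch) Rx(roll)).
In Python, from bench import sensors, optics, ticket gives the robot as it stands.
- The arm moves only by the tool send_rows, never from a script. Its argument "rows" is a list of rows, each a list of 6 numbers: the shift along the world's x, y, z in mm, then the turn, a rotation vector about the world's x, y, z in rad. In form: [[x, y, z, wx, wy, wz], ...]. A call has 1 to 8 rows; each row shifts and turns the commanded pose from where the row before left it; what a row does not reach is not made up. A row lasts 1/12 s, in which the tool goes at most 41.7 mm and 7.16 degrees, less where a joint would pass 70% of its speed; a pose out of reach is approached as far as the arm can. A call is refused whole if a number of a shift passes 41.7 or a number of a turn 0.125, either way. A call with a gripper value outside its range is refused whole. "grip" is the finger opening in mm, from 0 to 94, set as the call begins (left out, the last holds). The fingers move at their own pace and stop on an object; the grip force is fixed at half the most. Time passes only in rows, so rows that do not move let the fingers close. It gives the time, the measured TCP pose, the force, the opening and the grip force at its end, in the units of the state.
- sensors.get_obs(): the state, without advancing time (a new reading comes with each control period).
- optics.snapshot(name): name is "side" or "top"; returns the picture (400x640x3 uint8, red, green, blue); there is no depth.
- optics.camera_model(name): a dict with "vertical_fov" (degrees; the focal length in pixels is half the picture's height over the tangent of half this angle, whatever the lens; pixels are square), "cx", "cy" (the principal point, pixels), "R" (3x3) and "t" (3): a world point X has camera coordinates R X + t. Camera axes: x right, y down, z forward; pixel columns grow to the right and rows downward; lengths in m; the calibration is good to about 2 mm. A picture is of the moment at which its call begins. camera_model takes no time and is no camera call.
- ticket.close_job(): hands the job in; it is judged then, once.
The state is a dict: "time": time; "joint_positions": joint angles; "qvel": joint speeds; "joint_torque": joint torques, N m; "tool_pos": TCP position; "ee_rot": TCP orientation; "wrist_force": force on the tool from outside, world axes, zero at the start; "wrist_torque": the same for the moment, N m; "width": finger opening in m; "finger_force": force on a finger pad.
Only numpy, scipy, OpenCV 4.12 (cv2) and the standard library are available. Lean on these libraries where they do the work, as an engineer would, in place of code of your own. Each camera call takes 0.05 s, during which the arm holds its last target. There are 200 camera calls.

## Task

Load both slide mailers into the inclined spring-loaded magazine, one at a time: push each one, panel side up as it lies, flat down the channel past the two sprung lips until they snap over it, and let go so that the follower lifts it back against the lips before you load the next. At the end both lie stacked flat in the magazine, held under the lips. Leave the bench timer, the tape roll and the amber vial where they are.

Things in the scene. Friction and masses are not known exactly. Their poses are not given: they have to be found in the camera images.
- mailer_a: a slide mailer: flat closed plastic box, white with a thin grey seam and a grey panel on top, 76 mm long (its x) by 40 mm wide (its y) by 16 mm thick (its z), about 60 g, lying flat on the bench. Origin: centre of the underside. Turned by half a turn about z it fits as well; either may go in first. Grasp it across the 40 mm.
- mailer_b: the second slide mailer, the same as the first. Either may turn a little between the fingers on the way in and stay caught at one end; pressing the middle of its top with shut fingertips, down to 5 mm below the lips' undersides, then sends it home
- channel: magazine's open aluminium channel, its mouth facing up and to the robot, axis 30 degrees from vertical. Origin: middle of the mouth in the plane of the lips' undersides, 115 mm above the bench. z points out of the mouth (push along -z), y is level, x up the slope. Inside 79 mm (x) by 43 mm (y). A seated mailer's origin is at z = -16 mm, that of one below it at -32 mm
- stand: the fixed stand under the channel: dark steel base plate 130 x 100 x 10 mm. Origin: centre of its underside; the channel's origin lies 35 mm in front of it (-x) and 115 mm up. The channel's end walls flare out above z = -8 mm. Nothing on the magazine stands above 160 mm
- mouth (a point): point on the channel's axis 12 mm out from its origin, at the tops of the four corner guides. They stand 26 to 44 mm from the middle in x, flared from 43 mm apart in y (z = 4 mm of the channel) to 50 mm (here). Between them both y sides are open over 52 mm of x down to z = -34 mm, so fingers holding a mailer by its long sides can go down with it; below, the sides are closed, 51 mm wide outside
- lip_high (a joint): the steel lip at the upper x end, 24 mm wide in y; m it is pushed outwards, 0 at rest, stop 0.009. Underside flat at z = 0, overhanging to x = 34 mm; its face slopes out to x = 42 mm at z = 13 mm as a lead-in. It yields outwards (spring 0.6 N at rest, 1.6 N when passed) and snaps back. Passing both lips takes about 5 to 10 N with the follower: push 3 to 7 mm beyond the seat, then let go
- lip_low (a joint): the same lip at the lower x end, mirrored (x = -34 mm)
- follower (a joint): sprung grey platform in the channel, m it has been pushed down from the lips: 0 when empty (platform top at the lips), 0.016 with one mailer, 0.032 with two; stop at 0.042. Spring about 2 N at 0, 4.6 N at 0.032
- timer: small white bench timer with buttons, 66 x 64 x 18 mm, loose, lying on the bench; origin at centre of underside; leave it alone
- tape_roll: roll of beige tape lying flat, 58 mm across, 19 mm high, loose; origin at centre of underside; leave it alone
- vial: amber vial with black cap, 25 mm across, 52 mm tall, loose, standing; origin at centre of underside; leave it standing

How it is judged:
On the way:
1. one mailer is snapped in under the lips and let go, lifted against them by the follower, while the other is still outside (((z of mailer_a in the frame of channel between -0.02 and -0.014 m and x of mailer_a in the frame of channel between -0.005 and 0.005 m and y of mailer_a in the frame of channel between -0.005 and 0.005 m and angle between the z axis of mailer_a and the z axis of channel, either way round below 0.12 rad and angle between the x axis of mailer_a and the x axis of channel, either way round below 0.15 rad and distance between mailer_b and channel above 0.06 m and contact force between mailer_a and the fingers below 0.3 N) or (z of mailer_b in the frame of channel between -0.02 and -0.014 m and x of mailer_b in the frame of channel between -0.005 and 0.005 m and y of mailer_b in the frame of channel between -0.005 and 0.005 m and angle between the z axis of mailer_b and the z axis of channel, either way round below 0.12 rad and angle between the x axis of mailer_b and the x axis of channel, either way round below 0.15 rad and distance between mailer_a and channel above 0.06 m and contact force between mailer_b and the fingers below 0.3 N))), for 0.2 s.
At the end, for the whole second after the job is handed in: Both mailers lie flat in the channel, stacked, at rest: the upper one's underside 14 to 20 mm and the lower one's 29 to 37 mm below the lips' undersides, centred within 5 mm, level with the channel within 0.12 rad, follower between 29 and 36 mm down (((z of mailer_a in the frame of channel between -0.02 and -0.014 m and x of mailer_a in the frame of channel between -0.005 and 0.005 m and y of mailer_a in the frame of channel between -0.005 and 0.005 m and angle between the z axis of each of mailer_a, mailer_b and the z axis of channel, either way round below 0.12 rad and angle between the x axis of each of mailer_a, mailer_b and the x axis of channel, either way round below 0.15 rad and z of mailer_b in the frame of channel between -0.037 and -0.029 m and x of mailer_b in the frame of channel between -0.005 and 0.005 m and y of mailer_b in the frame of channel between -0.005 and 0.005 m) or (z of mailer_b in the frame of channel between -0.02 and -0.014 m and x of mailer_b in the frame of channel between -0.005 and 0.005 m and y of mailer_b in the frame of channel between -0.005 and 0.005 m and angle between the z axis of each of mailer_b, mailer_a and the z axis of channel, either way round below 0.12 rad and angle between the x axis of each of mailer_b, mailer_a and the x axis of channel, either way round below 0.15 rad and z of mailer_a in the frame of channel between -0.037 and -0.029 m and x of mailer_a in the frame of channel between -0.005 and 0.005 m and y of mailer_a in the frame of channel between -0.005 and 0.005 m)) and value of joint follower between 0.029 and 0.036 m and linear speed of each of mailer_a, mailer_b below 0.02 m/s); the robot touches nothing.
It fails at once if the timer is moved by more than 30 mm (distance of timer from where it was at the start of the episode above 0.03 m).
It fails at once if the tape roll is moved by more than 30 mm (distance of tape_roll from where it was at the start of the episode above 0.03 m).
It fails at once if the vial is moved by more than 30 mm (distance of vial from where it was at the start of the episode above 0.03 m).
It fails at once if the vial is tipped over (angle between vial's own z axis and vertical above 0.6 rad).
It also fails if it takes over 72 s, if anything falls off the work surface, if the arm or the gripper's body presses on something with over 40 N, if the wrist force passes 120 N, or if a joint passes its speed limit or range.

## Working session

There is one attempt and no reset: what is moved stays moved. The work goes in short steps, Python scripts to look and compute and a tool call to move; the robot and the scene stay as the last step left them, time stands still between calls to the robot, and variables do not carry over. Pictures are saved under pics/ and viewed, at most 10 in all, crops included, and the job is handed in when it is done.

Besides the shell and the picture viewer there is one more tool, called as name(argument=value, ...), one argument or row to a line, values as JSON. send_rows: Moves the arm, as the interface text tells. Its arguments: {"type":"object","properties":{"rows":{"type":"array"},"grip":{"type":"number"}},"required":["rows"]}

```bash
mkdir -p pics; python3 - <<'E'
from bench import sensors, optics
import cv2
o=sensors.get_obs(); print(o['time'],o['tool_pos'],o['ee_rot'],o['width'])
for n in('top','side'):
    cv2.imwrite(f'pics/{n}0.png',optics.snapshot(n)[:,:,::-1]); print(n,optics.camera_model(n))
E
```

```text
0.0 [ 0.20426022 -0.51012346  0.22933368] [-3.13942801e+00 -2.20265223e-04  3.80768709e-01] 0.09361743316463988
top {'vertical_fov': 44.12857388922239, 'cx': 326.2975446619336, 'cy': 199.2587238095827, 'R': array([[-0.02472024, -0.99949582, -0.01992536],
       [-0.99747081,  0.02598899, -0.06615548],
       [ 0.06663997,  0.01823959, -0.99761036]]), 't': array([-0.00975974,  0.52791443,  1.49697358])}
side {'vertical_fov': 42.71996417093946, 'cx': 316.719112511632, 'cy': 201.27543796524907, 'R': array([[ 0.99988585,  0.00672882,  0.01352812],
       [ 0.01506442, -0.51283614, -0.85835433],
       [ 0.001162  ,  0.85846014, -0.51287896]]), 't': array([-0.52855976,  0.04993724,  1.49797765])}
```

View pics/top0.png

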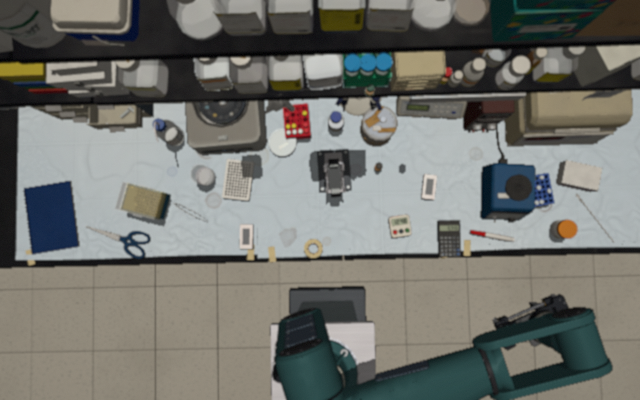

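View pics/side0.png

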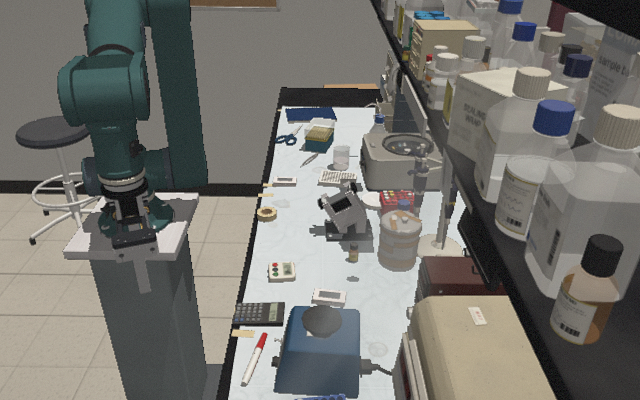

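The top view shows the mailers near (428,187) and (246,236), the magazine near (334,177), the timer at (400,226) and the tape at (313,247). In the side view the magazine is at (345,215) and the mailers are at (329,297) and (285,181). Next I'll enlarge these areas.

```bash
python3 - <<'E'
import cv2,numpy as np
t=cv2.imread('pics/top0.png');s=cv2.imread('pics/side0.png')
def c(im,x,y,w,h,k): return cv2.resize(im[y:y+h,x:x+w],None,fx=k,fy=k,interpolation=cv2.INTER_CUBIC)
cv2.imwrite('pics/c1.png',np.vstack([np.hstack([c(t,413,170,32,32,8),c(t,230,220,32,32,8)]),np.hstack([c(s,307,282,48,32,8)[:, :256],c(s,269,166,32,32,8)])]))
cv2.imwrite('pics/c2.png',np.hstack([c(t,305,143,60,70,6),c(s,310,175,70,70,6)]))
E
```

```text
(no output)
```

View pics/c1.png

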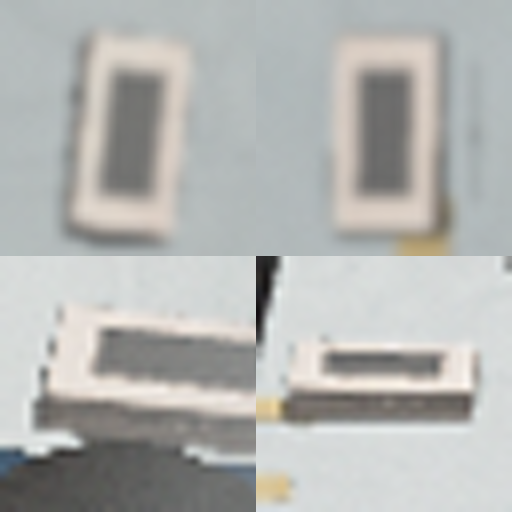

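View pics/c2.png

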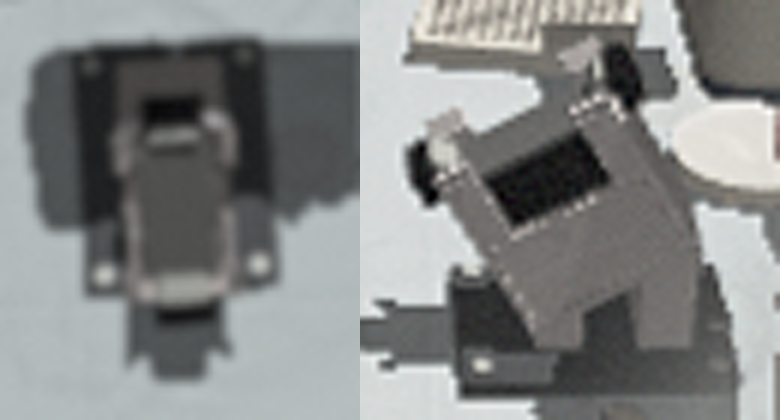

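The crops show both mailers clearly, each with its grey panel centred. They also show the stand plate corners, the lips and the dark side window. I'll get the panel centroids by thresholding and fit the stand pose to the features I read off.

```bash
cat > h.py <<'E'
import numpy as np,cv2
from bench import optics
from scipy.optimize import least_squares
from scipy.spatial.transform import Rotation as Ro
C={n:optics.camera_model(n) for n in('top','side')}
def proj(n,X):
    c=C[n];p=np.asarray(X)@np.array(c['R']).T+c['t'];f=200/np.tan(np.radians(c['vertical_fov']/2))
    return p[...,:2]/p[...,2:]*f+[c['cx'],c['cy']]
def unproj(n,uv,z):
    c=C[n];R=np.array(c['R']);f=200/np.tan(np.radians(c['vertical_fov']/2))
    d=R.T@np.array([(uv[0]-c['cx'])/f,(uv[1]-c['cy'])/f,1]);o=-R.T@c['t'];return o+d*(z-o[2])/d[2]
def chan(x,y,yaw,P): # channel-frame mm -> world
    Rc=(Ro.from_euler('z',yaw)*Ro.from_euler('y',-30,degrees=True)).as_matrix()
    o=np.array([x,y,0])+Ro.from_euler('z',yaw).apply([-.035,0,.115]);return o+np.asarray(P)/1e3@Rc.T
def stand(x,y,yaw,P): return np.array([x,y,0])+Ro.from_euler('z',yaw).apply(np.asarray(P)/1e3)
E
cat > fit.py <<'E'
from h import *
t=cv2.imread('pics/top0.png');s=cv2.imread('pics/side0.png')
k=8
for n,im,(x,y,w,h) in[('top',t,(420,174,17,24)),('side',s,(314,287,30,20)),('top',t,(238,224,16,24)),('side',s,(275,174,24,8))]:
    g=cv2.resize(cv2.cvtColor(im,6)[y:y+h,x:x+w],None,fx=k,fy=k,interpolation=cv2.INTER_CUBIC)
    m=cv2.inRange(g,0,150);cs,_=cv2.findContours(m,0,2)
    cs=[q for q in cs if cv2.contourArea(q)>500]
    c0=min(cs,key=lambda q:np.hypot(*(np.array(cv2.minAreaRect(q)[0])-[w*k/2,h*k/2])))
    b=cv2.boxPoints(cv2.minAreaRect(c0));M=cv2.moments(c0)
    px=np.array([M['m10']/M['m00'],M['m01']/M['m00']])/k+[x,y]+.5/k-.5
    W=np.array([unproj(n,q/k+[x-.44,y-.44],.016) for q in b]);e=[W[1]-W[0],W[2]-W[1]];e=max(e,key=np.linalg.norm)
    print(n,px.round(2),(unproj(n,px,.016)*1e3).round(1),'len',np.linalg.norm(e).round(4),'yaw',np.arctan(e[1]/e[0]).round(3))
T=lambda u,v:(305+u/6-.4,143+v/6-.4)
S=lambda u,v:(310+(u-360)/6-.4,175+v/6-.4)
F=[('top','s',(65,50,10),T(75,50)),('top','s',(65,-50,10),T(265,42)),('top','s',(-65,50,10),T(85,297)),('top','s',(-65,-50,10),T(278,285)),
('top','c',(38,0,6.5),T(172,135)),('top','c',(-38,0,6.5),T(188,290)),
('side','c',(-26,-25.5,-34),S(517,225)),('side','c',(26,-25.5,-34),S(608,180)),('side','s',(-65,-50,0),S(460,397)),('side','s',(-65,50,10),S(452,268))]
def pr(p): return np.array([proj(n,(stand if f=='s' else chan)(*p,P)) for n,f,P,_ in F])
uv=np.array([q[3] for q in F])
r=least_squares(lambda p:(pr(p)-uv).ravel(),[.5,0,0],loss='soft_l1');print(r.x);print((pr(r.x)-uv).round(1).tolist())
p=r.x
def draw(im,n,x,y,w,h,k):
    o=cv2.resize(im[y:y+h,x:x+w],None,fx=k,fy=k,interpolation=cv2.INTER_CUBIC)
    def pl(P,col): cv2.polylines(o,[np.round((proj(n,P)-[x-.5,y-.5])*k).astype(int)],True,col,1)
    for z in(0,10): pl(stand(*p,[(65,50,z),(65,-50,z),(-65,-50,z),(-65,50,z)]),(0,255,255))
    q=lambda a,b0,b1,z0,z1:chan(*p,[(a[0],b0,z0),(a[1],b0,z1),(a[1],b1,z1),(a[0],b1,z0)])
    pl(q((-34,-42),-12,12,0,13),(0,0,255));pl(q((34,42),-12,12,0,13),(0,0,255))
    for sg in(-1,1): pl(chan(*p,[(-26,sg*25.5,-34),(26,sg*25.5,-34),(26,sg*25.5,0),(-26,sg*25.5,0)]),(0,255,0))
    for a in(-1,1):
      for b in(-1,1): pl(chan(*p,[(a*26,b*21.5,4),(a*26,b*25,12),(a*44,b*25,12),(a*44,b*21.5,4)]),(255,0,255))
    return o
cv2.imwrite('pics/ov.png',np.hstack([draw(t,'top',307,143,55,70,7),draw(s,'side',318,180,58,70,7)]))
E
python3 fit.py
```

```text
top [429.03 186.34] [ 559.1 -338.9   16. ] len 0.0469 yaw -0.148
side [329.01 294.36] [ 559.5 -338.8   16. ] len 0.049 yaw -0.149
top [245.6  236.15] [420.7 227.1  16. ] len 0.0473 yaw -0.035
side [284.36 178.93] [420.3 226.5  16. ] len 0.0476 yaw -0.003
[ 0.61762495 -0.04830574  0.03097643]
[[-0.6, -0.6], [-0.1, -1.2], [0.0, -0.1], [0.2, 0.0], [0.4, 1.2], [-1.0, -0.4], [-0.8, 1.9], [0.9, 1.3], [-0.5, 0.2], [-0.5, -0.9]]
```

View pics/ov.png

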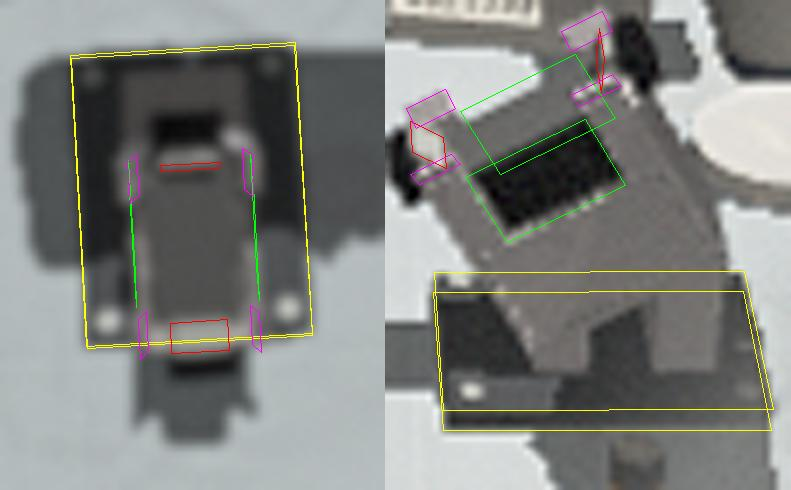

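The overlay matches the guides and plate in the side view. In the top view the lips look about 1 px off. I'll correct which physical edges those features correspond to, refit, and check with a closer crop.

```bash
sed -i "s/('top','c',(38,0,6.5),T(172,135)),/('top','c',(43,0,13),T(172,135)),/; s/(-26,-25.5,-34),S/(-26,-21.5,-34),S/; s/(26,-25.5,-34),S/(26,-21.5,-34),S/; s/sg\*25.5/sg*21.5/g" fit.py
cat >> fit.py <<'E'
a=draw(t,'top',318,156,33,45,12);b=cv2.resize(t[156:201,318:351],None,fx=12,fy=12,interpolation=cv2.INTER_CUBIC)
cv2.imwrite('pics/ov2.png',np.hstack([b,a]))
print(chan(*p,[0,0,0]))
E
python3 fit.py | tail -4
```

```text
side [284.36 178.93] [420.3 226.5  16. ] len 0.0476 yaw -0.003
[ 0.61750651 -0.04846505  0.03109927]
[[-0.6, -0.6], [-0.1, -1.1], [0.1, -0.1], [0.2, 0.1], [0.4, 0.5], [-0.9, -0.3], [-1.0, 1.2], [0.8, 0.6], [-0.6, 0.3], [-0.5, -0.9]]
[ 0.58252344 -0.04955335  0.115     ]
```

View pics/ov2.png

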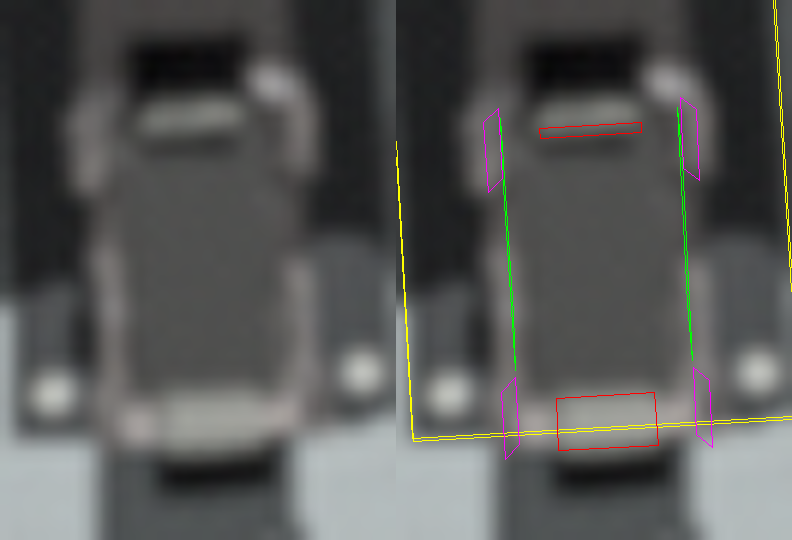

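The refit is good. The channel origin is (0.5825, -0.0495, 0.115) with yaw 0.031. Mailer A is at (0.559, -0.339) with yaw -0.148, and mailer B is at (0.4205, 0.227) with yaw about -0.02. I'm moving to mailer A.

send_rows(
  rows=[
    [30, 14.5, -5, 0, 0, -0.045],
    [30, 14.5, -5, 0, 0, -0.045],
    [30, 14.5, -5, 0, 0, -0.045],
    [30, 14.5, -5, 0, 0, -0.045],
    [30, 14.5, -5, 0, 0, -0.045],
    [30, 14.5, -5, 0, 0, -0.045],
    [30, 14.5, -5, 0, 0, -0.045],
    [30, 14.5, -5, 0, 0, -0.045],
  ],
  grip=74,
)

```text
time: 0.77
tool_pos: [0.4456, -0.3934, 0.1896]
ee_rot: [-3.141, 0.001, 0.019]
wrist_force: [0.3, -0.2, 1.2]
width: 0.0741
finger_force: 0.0
```

send_rows(
  rows=[
    [30, 14, -15, 0, 0, -0.045],
    [30, 14, -15, 0, 0, -0.045],
    [30, 14, -15, 0, 0, -0.045],
    [25, 13, -15, 0, 0, -0.035],
    [0, 0, -20, 0, 0, 0],
    [0, 0, 0, 0, 0, 0],
    [0, 0, 0, 0, 0, 0],
  ],
)

```text
time: 1.35
tool_pos: [0.5583, -0.3387, 0.1082]
ee_rot: [-3.14, 0.005, -0.149]
wrist_force: [-0.2, 0.4, 0.3]
width: 0.0738
finger_force: 0.0
```

send_rows(
  rows=[
    [1, 0, -20, 0, -0.003, 0],
    [0, 0, -20, 0, 0, 0],
    [0, 0, -20, 0, 0, 0],
    [0, 0, -15, 0, 0, 0],
    [0, 0, -6, 0, 0, 0],
    [0, 0, 0, 0, 0, 0],
    [0, 0, 0, 0, 0, 0],
  ],
)

```text
time: 1.93
tool_pos: [0.5605, -0.3407, 0.0311]
ee_rot: [3.141, -0.005, -0.15]
wrist_force: [0.3, -0.3, 0.8]
width: 0.074
finger_force: 0.0
```

send_rows(
  rows=[
    [0, 0, 0, 0, 0, 0],
    [0, 0, 0, 0, 0, 0],
    [0, 0, 0, 0, 0, 0],
    [0, 0, 0, 0, 0, 0],
    [0, 0, 0, 0, 0, 0],
    [0, 0, 0, 0, 0, 0],
    [0, 0, 0, 0, 0, 0],
    [0, 0, 0, 0, 0, 0],
  ],
  grip=30,
)

```text
time: 2.6
tool_pos: [0.5606, -0.3397, 0.0298]
ee_rot: [-3.141, -0.003, -0.149]
wrist_force: [0.1, -0.1, 2.2]
width: 0.0395
finger_force: 30.0
```

send_rows(
  rows=[
    [0, 0, 10, 0, 0, 0],
    [0, 0, 25, 0, 0, 0],
    [0, 0, 30, 0, 0, 0],
    [0, 0, 30, 0, 0, 0],
    [0, 0, 30, 0, 0, 0],
    [0, 0, 30, 0, 0, 0],
    [0, 0, 25, 0, 0, 0],
    [0, 0, 15, 0, 0, 0],
  ],
)

```text
time: 3.27
tool_pos: [0.5612, -0.3401, 0.2295]
ee_rot: [3.139, -0.008, -0.149]
wrist_force: [0.5, -0.2, -0.7]
width: 0.0397
finger_force: 30.0
```

send_rows(
  rows=[
    [-2, 25, 0, 0, 0, 0.03],
    [-2, 35, 0, 0, 0, 0.03],
    [-2, 35, 0, 0, 0, 0.03],
    [-2, 40, 0, 0, 0, 0.03],
    [-2, 40, 0, 0, 0, 0.03],
    [-2, 40, 0, 0, 0, 0.03],
    [0, 40, 0, 0, 0, 0],
    [0, 33, 0, 0, 0, 0],
  ],
)

```text
time: 3.93
tool_pos: [0.5478, -0.049, 0.2253]
ee_rot: [-3.141, -0.004, 0.032]
wrist_force: [1.1, -0.0, -0.3]
width: 0.0398
finger_force: 30.0
```

send_rows(
  rows=[
    [0, 0, 0, 0.002, -0.075, 0],
    [0, 0, 0, 0.002, -0.075, 0],
    [0, 0, 0, 0.002, -0.075, 0],
    [0, 0, 0, 0.002, -0.075, 0],
    [0, 0, 0, 0.002, -0.075, 0],
    [0, 0, 0, 0.002, -0.075, 0],
    [0, 0, 0, 0.004, -0.074, 0],
    [0, 0, 0, 0, 0, 0],
  ],
)

```text
time: 4.6
tool_pos: [0.5453, -0.0511, 0.2222]
ee_rot: [-3.14, -0.525, 0.029]
wrist_force: [-0.9, 0.3, -2.1]
width: 0.0396
finger_force: 30.0
```

send_rows(
  rows=[
    [0, 0, 0, 0, 0, 0],
    [0, 0, 0, 0, 0, 0],
    [0, 0, 0, 0, 0, 0],
  ],
)

```text
time: 4.85
tool_pos: [0.5494, -0.0518, 0.2257]
ee_rot: [3.141, -0.528, 0.031]
wrist_force: [1.1, -0.5, -0.3]
width: 0.0397
finger_force: 30.0
```

```bash
cat > st.py <<'E'
from h import *
from bench import sensors
p=[.6175,-.0485,.031]
o=sensors.get_obs(); O=chan(*p,[0,0,0])
Rc=(Ro.from_euler('z',p[2])*Ro.from_euler('y',-30,degrees=True))
Rt=Ro.from_euler('xyz',o['ee_rot'])
print(o['time'],'TCP',(np.array(o['tool_pos'])*1e3).round(1),'chan',(Rc.inv().apply(o['tool_pos']-O)*1e3).round(1),'rotvec err world',(Rc*Ro.from_euler('x',np.pi)*Rt.inv()).as_rotvec().round(4),'F chan',Rc.inv().apply(o['wrist_force']).round(1),o['width'],o['finger_force'])
E
python3 st.py
```

```text
4.85 TCP [549.4 -51.8 225.7] chan [ 26.6  -1.2 112.5] rotvec err world [0.0001 0.0042 0.0003] F chan [ 0.7 -0.5 -0.8] 0.039718627011066356 29.998994171619415
```

send_rows(
  rows=[
    [1.4, 0.6, -10, 0, 0, 0],
    [1, 0.5, -12, 0, 0, 0],
    [1, 0.5, -12, 0, 0, 0],
    [1, 0, -12, 0, 0, 0],
    [1, 0, -11.5, 0, 0, 0],
    [0, 0, 0, 0, 0, 0],
    [0, 0, 0, 0, 0, 0],
    [0, 0, 0, 0, 0, 0],
  ],
)

```text
time: 5.52
tool_pos: [0.5544, -0.0501, 0.1675]
ee_rot: [-3.141, -0.528, 0.031]
wrist_force: [0.2, 0.7, -0.3]
width: 0.0394
finger_force: 30.0
```

```bash
cat > pic.py <<'E'
import sys
from h import *
from st import *
tag=sys.argv[1];d=float(sys.argv[2]) # mailer underside z in channel, mm
P=p
out=[]
for n,(x,y,w,h) in dict(top=(300,135,70,75),side=(305,150,75,75)).items():
    im=optics.snapshot(n)[:,:,::-1].copy();cv2.imwrite(f'pics/{tag}_{n}.png',im);k=5
    o=cv2.resize(im[y:y+h,x:x+w],None,fx=k,fy=k,interpolation=cv2.INTER_CUBIC)
    for z in(d,d+16):
        q=chan(*P,[(38,20,z),(-38,20,z),(-38,-20,z),(38,-20,z)])
        cv2.polylines(o,[np.round((proj(n,q)-[x-.5,y-.5])*k).astype(int)],True,(0,255,0),1)
    out.append(o)
cv2.imwrite(f'pics/{tag}.png',np.hstack(out))
E
python3 pic.py s1 30
```

```text
5.5167 TCP [554.4 -50.1 167.5] chan [ 1.9  0.4 59.5] rotvec err world [-0.0002  0.0041  0.0004] F chan [ 0.   0.7 -0.4] 0.03938159209716291 29.998907446861267
```

View pics/s1.png

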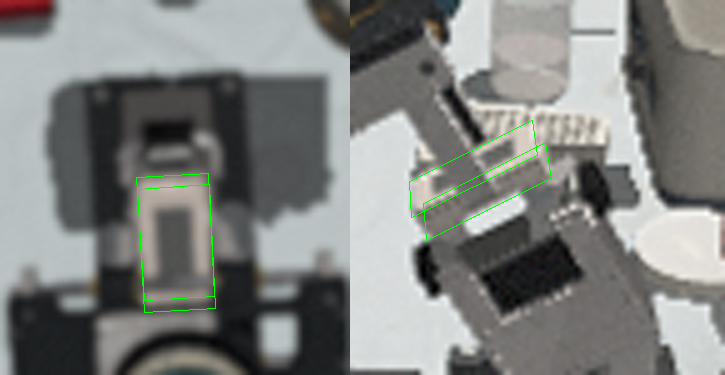

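The held mailer matches the predicted box in both views: top corners (137,178) to (213,300), and in the side view it sits just above the mouth. Pushing it in along the axis.

send_rows(
  rows=[
    [3, 0.1, -5.2, 0, 0.004, 0],
    [3, 0.1, -5.2, 0, 0, 0],
    [3, 0.1, -5.2, 0, 0, 0],
    [2, 0.1, -3.5, 0, 0, 0],
    [2, 0.1, -3.5, 0, 0, 0],
    [2, 0, -3.5, 0, 0, 0],
    [0, 0, 0, 0, 0, 0],
  ],
)

```text
time: 6.2
tool_pos: [0.5691, -0.0496, 0.1404]
ee_rot: [-3.141, -0.523, 0.03]
wrist_force: [0.3, -1.1, 0.0]
width: 0.0397
finger_force: 30.0
```

```bash
python3 st.py
```

```text
6.2 TCP [569.1 -49.6 140.4] chan [ 1.1  0.4 28.8] rotvec err world [-0.0002 -0.0005  0.0005] F chan [ 0.2 -1.1 -0.1] 0.03965076215497519 29.999904334545135
```

send_rows(
  rows=[
    [2, 0.1, -3.5, 0, 0, 0],
    [2, 0, -3.5, 0, 0, 0],
    [2, 0.1, -3.5, 0, 0, 0],
    [2, 0, -3.5, 0, 0, 0],
    [1.5, 0.1, -2.6, 0, 0, 0],
    [1.5, 0, -2.6, 0, 0, 0],
    [0, 0, 0, 0, 0, 0],
    [0, 0, 0, 0, 0, 0],
  ],
)

```text
time: 6.87
tool_pos: [0.5799, -0.0492, 0.1216]
ee_rot: [-3.141, -0.523, 0.03]
wrist_force: [-1.5, 0.5, 2.9]
width: 0.0399
finger_force: 30.0
```

```bash
python3 st.py
```

```text
6.8667 TCP [579.9 -49.2 121.6] chan [1.1 0.5 7.1] rotvec err world [-0.0005 -0.0005  0.0005] F chan [0.2 0.6 3.2] 0.03987166068742101 29.999118447303772
```

send_rows(
  rows=[
    [0, 0, 0, 0, 0, 0],
    [0, 0, 0, 0, 0, 0],
    [0, 0, 0, 0, 0, 0],
    [0, 0, 0, 0, 0, 0],
  ],
  grip=60,
)

```text
time: 7.2
tool_pos: [0.5795, -0.0492, 0.1211]
ee_rot: [-3.141, -0.522, 0.03]
wrist_force: [0.4, -0.4, 0.4]
width: 0.0596
finger_force: 0.0
```

send_rows(
  rows=[
    [-6, -0.2, 10.4, 0, 0, 0],
    [-10, -0.3, 17.3, 0, 0, 0],
    [-15, -0.4, 26, 0, 0, 0],
    [-15, -0.4, 26, 0, 0, 0],
    [-15, -0.4, 26, 0, 0, 0],
    [-20, 20, 10, 0, 0.06, 0],
    [-20, 35, 0, 0, 0.08, 0],
    [-20, 38, 0, 0, 0.08, 0],
  ],
)

```text
time: 7.87
tool_pos: [0.4586, 0.0404, 0.2396]
ee_rot: [-3.135, -0.304, 0.023]
wrist_force: [1.1, 0.1, -0.5]
width: 0.0601
finger_force: 0.0
```

```bash
python3 pic.py s2 -16
```

```text
7.8667 TCP [458.6  40.4 239.6] chan [-42.6  93.8 168.4] rotvec err world [ 0.0003 -0.2197  0.0055] F chan [ 0.7  0.  -1. ] 0.06014431327099323 0.0
```

View pics/s2.png

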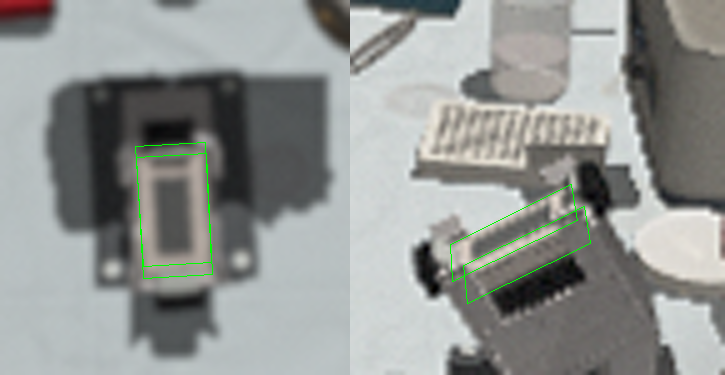

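The mailer looks flat and centred under the lips, with its panel parallel to the drawn seat outline in both views. I'll check the panel numerically, since a caught end would change its tilt.

```bash
cat > chk.py <<'E'
import sys
from h import *
p=[.6175,-.0485,.031];tag=sys.argv[1];k=8
Q=[(23.7,11,0),(23.7,-11,0),(-23.7,-11,0),(-23.7,11,0)]
for n in('top','side'):
    im=cv2.cvtColor(cv2.imread(f'pics/{tag}_{n}.png'),6)
    c=proj(n,chan(*p,[0,0,0]));x,y=(np.round(c)-16).astype(int);g=cv2.resize(im[y:y+32,x:x+32],None,fx=k,fy=k,interpolation=cv2.INTER_CUBIC)
    th,_=cv2.threshold(g[64:192,64:192],0,255,cv2.THRESH_OTSU);m=cv2.inRange(g,0,int(th))
    m=cv2.erode(m,np.ones((9,9)));N,L,S,cc=cv2.connectedComponentsWithStats(m);l=L[128,128]
    cn,_=cv2.findContours((L==l).astype(np.uint8),0,2);R=cv2.minAreaRect(cn[0])
    b=cv2.boxPoints(R)/k+[x-.44,y-.44];e=[proj(n,chan(*p,[a,0,0])) for a in(-23,23)]
    d=max(b[1]-b[0],b[2]-b[1],key=np.linalg.norm);f=e[1]-e[0];ang=lambda v:np.degrees(np.arctan2(v[1],v[0]))%180
    print(n,th,'cen',(cc[l]/k+[x-.44,y-.44]).round(1),'exp',c.round(1),'ang',ang(d).round(1),'exp',ang(f).round(1),'size',np.array(R[1])/k)
E
python3 chk.py s2
```

```text
top 121.0 cen [334.1 177.7] exp [334.3 177.7] ang 86.7 exp 86.8 size [14.37398338  5.9985919 ]
side 156.0 cen [339.9 198.6] exp [336.9 195.9] ang 0.0 exp 153.9 size [31.875 31.875]
```

```bash
sed -i 's/    m=cv2.erode.*N,L/    th=min(th,150)-25*(n=="side");m=cv2.inRange(g,0,int(th));m=cv2.erode(m,np.ones((5,5)));N,L/' chk.py; sed -i 's/g\[64:192,64:192\]/g[96:160,96:160]/' chk.py; python3 chk.py s2; python3 - <<'E'
import cv2
g=cv2.cvtColor(cv2.imread('pics/s2_side.png'),6)
print(g[184:208,322:354])
E
```

```text
top 109.0 cen [334.1 177.7] exp [334.3 177.7] ang 87.2 exp 86.8 size [14.20489883  5.91030931]
side 125 cen [340.2 203.7] exp [336.9 195.9] ang 0.0 exp 153.9 size [31.875 20.5  ]
[[106 110 115 111 114 112 112 112 114 111 112 113 110 114 108 111 106 109
  115 114 112 171 164 157 156 157 150 151  79  29  30  33]
 [131 109 101 106 106 106 110 108 106 106 109 107 110 110 110 114 112 115
  112 115 113 100 147 157 156 162 111 177  93  26  32  30]
 [200 145 130 128 135 132 131 135 137 135 140 141 132 129 108 107 109 112
  113 114 114 112 140 156 158 115  74 190 108  32  24  37]
 [214 215 212 212 215 219 217 220 218 220 218 220 201 193 147 129 136 103
   98 104 104 106  99  97 113 119  85 176 116  40  30  32]
 [211 211 209 210 207 210 207 211 209 211 213 213 212 214 217 220 225 130
   93  97  94  92 104 125 164 168  99 110  74  37  22  21]
 [213 211 213 211 209 212 211 212 210 209 210 210 210 210 211 213 218 152
   97  96 104 123 144 197 207 129  81  97  95  50  19   6]
 [212 209 211 211 213 212 210 211 212 212 210 212 212 209 209 210 212 218
  140 123 147 191 151 193 205 130  91 134 127  98
[... 1571 characters left out ...]
9  61  34  35  14 101 108 104 101]
 [ 54 127 124 200 150  95 162 192 193 184 134 123  98 109 123 116 121 119
  115 104  83  61  53  45  27  23  19  19  35  88 103 103]
 [ 85 199 140  95 103  96 124 152 129 117  96 116 119 114 118 115 113 109
   86  62  57  41  22  30  26  30  13  20  17  47 103 107]
 [106  98 106  99 130 118 109 139 115 116 117 110 114 116 111 109  82  62
   58  43  26  24  21  28  21  25  29  24  17  22  96 113]
 [ 53  94 130 116 103 109 108 109 142 127 115 111 114 110  83  64  56  42
   20  24  32  10   9  16  29  27  16  27  54  66  93 102]
 [ 11  94 101 101  98 112 111 113 112 140 117 106  85  60  55  45  28  14
   25  26  21  22  26  22  17  26  94  77 100 107 106 107]]
```

It is seated: in both views the panel centre is within 0.3 px of the expected spot and the angle is right (26.6° against 26.1°). Next is mailer B.

send_rows(
  rows=[
    [-6, 25, 0, 0, 0.05, -0.01],
    [-6, 30, -10, 0, 0.05, -0.01],
    [-6, 30, -15, 0, 0.05, -0.01],
    [-6, 30, -20, 0, 0.05, -0.01],
    [-6, 30, -20, 0, 0.05, -0.01],
    [-4, 25, -20, 0, 0.054, 0],
    [-4, 15, -20, 0, 0, 0],
    [0, 0, -20, 0, 0, 0],
  ],
  grip=74,
)

```text
time: 8.63
tool_pos: [0.4214, 0.2279, 0.1105]
ee_rot: [-3.134, 0.002, -0.02]
wrist_force: [-0.6, 0.4, -0.0]
width: 0.0739
finger_force: 0.0
```

send_rows(
  rows=[
    [0, 0, 0, 0, 0, 0],
    [0, 0, 0, 0, 0, 0],
    [0, 0, 0, 0, 0, 0],
  ],
)

```text
time: 8.88
tool_pos: [0.4223, 0.2254, 0.1133]
ee_rot: [-3.134, -0.001, -0.024]
wrist_force: [0.6, 0.8, -0.0]
width: 0.0741
finger_force: 0.0
```

```bash
python3 -c "
from bench import sensors,optics
import numpy as np
P=[];E=[]
for i in range(4):
    optics.snapshot('top');o=sensors.get_obs();P.append(o['tool_pos']);E.append(o['ee_rot'])
print(np.mean(P,0),np.std(P,0),E)"
```

```text
[0.42260574 0.22566106 0.11414202] [7.99573547e-05 7.55009335e-05 1.15405073e-04] [array([-3.13382074e+00, -2.15287234e-03, -2.40801024e-02]), array([-3.13354219e+00, -2.67636651e-03, -2.40929245e-02]), array([-3.13353072e+00, -2.69845274e-03, -2.39832959e-02]), array([-3.13363461e+00, -2.43425279e-03, -2.38911208e-02])]
```

send_rows(
  rows=[
    [-2.2, 1.1, -20, -0.008, 0.002, 0],
    [0, 0, -20, 0, 0, 0],
    [0, 0, -20, 0, 0, 0],
    [0, 0, -15, 0, 0, 0],
    [0, 0, -10, 0, 0, 0],
    [0, 0, 0, 0, 0, 0],
    [0, 0, 0, 0, 0, 0],
    [0, 0, 0, 0, 0, 0],
  ],
)

```text
time: 9.75
tool_pos: [0.4201, 0.2273, 0.0287]
ee_rot: [3.141, 0.001, -0.023]
wrist_force: [0.3, 0.2, -0.2]
width: 0.0741
finger_force: 0.0
```

send_rows(
  rows=[
    [0, 0, 0, 0, 0, 0],
    [0, 0, 0, 0, 0, 0],
    [0, 0, 0, 0, 0, 0],
    [0, 0, 0, 0, 0, 0],
    [0, 0, 0, 0, 0, 0],
    [0, 0, 0, 0, 0, 0],
    [0, 0, 0, 0, 0, 0],
    [0, 0, 0, 0, 0, 0],
  ],
  grip=30,
)

```text
time: 10.42
tool_pos: [0.4193, 0.2271, 0.0275]
ee_rot: [3.14, 0.002, -0.023]
wrist_force: [-0.4, 0.9, 0.8]
width: 0.0396
finger_force: 30.0
```

```bash
python3 st.py
```

```text
10.4167 TCP [419.3 227.1  27.5] chan [-177.6  281.6    1.5] rotvec err world [ 0.0034 -0.5261  0.053 ] F chan [0.1 0.9 0.8] 0.03963825528595807 29.985222816467285
```

send_rows(
  rows=[
    [0, 0, 10, 0, 0, 0],
    [0, 0, 25, 0, 0, 0],
    [0, 0, 30, 0, 0, 0],
    [0, 0, 30, 0, 0, 0],
    [0, 0, 30, 0, 0, 0],
    [0, 0, 30, 0, 0, 0],
    [0, 0, 25, 0, 0, 0],
    [0, 0, 15, 0, 0, 0],
  ],
)

```text
time: 11.08
tool_pos: [0.4201, 0.2275, 0.2268]
ee_rot: [-3.141, -0.003, -0.023]
wrist_force: [0.7, -0.4, -0.2]
width: 0.0393
finger_force: 30.0
```

send_rows(
  rows=[
    [12, -25, 0, 0, 0, 0.006],
    [13, -30, 0, 0, 0, 0.007],
    [15, -30, 0, 0, 0, 0.007],
    [15, -30, 0, 0, 0, 0.007],
    [15, -30, 0, 0, 0, 0.007],
    [15, -30, 0, 0, 0, 0.007],
    [15, -30, 0, 0, 0, 0.007],
    [15, -30, 0, 0, 0, 0.006],
  ],
)

```text
time: 11.75
tool_pos: [0.5345, -0.0095, 0.2231]
ee_rot: [3.14, 0.002, 0.031]
wrist_force: [1.2, -0.4, -0.5]
width: 0.0396
finger_force: 30.0
```

send_rows(
  rows=[
    [12, -25, 0, 0.002, -0.066, 0],
    [6, -18, 0, 0.002, -0.066, 0],
    [0, 0, 0, 0.002, -0.066, 0],
    [0, 0, 0, 0.002, -0.066, 0],
    [0, 0, 0, 0.002, -0.066, 0],
    [0, 0, 0, 0.002, -0.066, 0],
    [0, 0, 0, 0.002, -0.066, 0],
    [0, 0, 0, 0.002, -0.064, 0],
  ],
)

```text
time: 12.42
tool_pos: [0.5519, -0.0509, 0.2233]
ee_rot: [3.139, -0.527, 0.031]
wrist_force: [0.8, -0.2, -0.4]
width: 0.0396
finger_force: 30.0
```

send_rows(
  rows=[
    [0, 0, -15, 0, 0, 0],
    [0, 0, -15, 0, 0, 0],
    [0, 0, -10, 0, 0, 0],
    [0, 0, 0, 0, 0, 0],
    [0, 0, 0, 0, 0, 0],
    [0, 0, 0, 0, 0, 0],
    [0, 0, 0, 0, 0, 0],
  ],
)

```text
time: 13.0
tool_pos: [0.553, -0.0511, 0.1839]
ee_rot: [3.139, -0.526, 0.032]
wrist_force: [-0.2, -0.2, -0.5]
width: 0.0397
finger_force: 30.0
```

```bash
python3 -c "
from bench import optics
for i in range(5): optics.snapshot('top')"; python3 st.py
```

```text
13.25 TCP [552.5 -51.  182.9] chan [ 7.9 -0.5 73.9] rotvec err world [0.0018 0.0009 0.0006] F chan [-0.2  0.7 -0.6] 0.03985632993134711 29.985003769397736
```

send_rows(
  rows=[
    [0.6, 0.8, -16.9, 0.002, 0.001, 0],
    [3, 0.1, -5.2, 0, 0, 0],
    [3, 0.1, -5.2, 0, 0, 0],
    [3, 0.1, -5.2, 0, 0, 0],
    [2, 0.1, -3.5, 0, 0, 0],
    [2, 0, -3.5, 0, 0, 0],
    [2, 0.1, -3.5, 0, 0, 0],
    [0, 0, 0, 0, 0, 0],
  ],
)

```text
time: 13.92
tool_pos: [0.5688, -0.05, 0.1405]
ee_rot: [3.141, -0.525, 0.03]
wrist_force: [-1.5, -0.1, 3.4]
width: 0.0399
finger_force: 30.0
```

send_rows(
  rows=[
    [2, 0.1, -3.5, 0, 0, 0],
    [2, 0, -3.5, 0, 0, 0],
    [2, 0.1, -3.5, 0, 0, 0],
    [2, 0, -3.5, 0, 0, 0],
    [2, 0.1, -3.5, 0, 0, 0],
    [2, 0, -3.5, 0, 0, 0],
    [0, 0, 0, 0, 0, 0],
    [0, 0, 0, 0, 0, 0],
  ],
)

```text
time: 14.58
tool_pos: [0.58, -0.0494, 0.1183]
ee_rot: [-3.141, -0.523, 0.03]
wrist_force: [-1.3, -0.1, 3.2]
width: 0.0396
finger_force: 30.0
```

```bash
python3 st.py
```

```text
14.5833 TCP [580.  -49.4 118.3] chan [-0.5  0.2  4.1] rotvec err world [-0.0004 -0.0006  0.0007] F chan [ 0.4 -0.1  3.4] 0.03956193150571533 30.00061333179474
```

send_rows(
  rows=[
    [0, 0, 0, 0, 0, 0],
    [0, 0, 0, 0, 0, 0],
    [0, 0, 0, 0, 0, 0],
    [0, 0, 0, 0, 0, 0],
  ],
  grip=60,
)

```text
time: 14.92
tool_pos: [0.5794, -0.0492, 0.1177]
ee_rot: [-3.141, -0.522, 0.03]
wrist_force: [-0.2, -0.0, 0.3]
width: 0.0596
finger_force: 0.0
```

send_rows(
  rows=[
    [-6, -0.2, 10.4, 0, 0, 0],
    [-10, -0.3, 17.3, 0, 0, 0],
    [-15, -0.4, 26, 0, 0, 0],
    [-15, -0.4, 26, 0, 0, 0],
    [-15, -0.4, 26, 0, 0, 0],
    [-20, 20, 10, 0, 0, 0],
    [-20, 35, 0, 0, 0, 0],
    [-20, 38, 0, 0, 0, 0],
  ],
)

```text
time: 15.58
tool_pos: [0.459, 0.0402, 0.2357]
ee_rot: [-3.141, -0.526, 0.025]
wrist_force: [1.6, 1.0, 0.1]
width: 0.06
finger_force: 0.0
```

```bash
python3 pic.py s3 -16; python3 chk.py s3; python3 - <<'E'
import cv2,numpy as np
a=cv2.imread('pics/s3_side.png');b=cv2.imread('pics/s2_side.png')
print(np.abs(a[184:208,322:354].astype(int)-b[184:208,322:354]).mean(2).round().astype(int))
E
```

```text
15.5833 TCP [459.   40.2 235.7] chan [-44.2  93.6 164.9] rotvec err world [-0.0008  0.0021  0.0055] F chan [ 1.4  1.  -0.7] 0.06002462826033313 0.0
top 107.0 cen [334.2 178.1] exp [334.3 177.7] ang 85.7 exp 86.8 size [13.92978096  5.90353775]
side 123.0 cen [336.3 195.8] exp [336.9 195.9] ang 151.2 exp 153.9 size [ 2.84458351 17.08468819]
[[  6   2   2   2   2   3   1   2   5   3   0   2   1   1   2   2   3   2
    5   3   1   1   2   2   1   2   1  10  43  31   2   3]
 [  0   2   3   2   1   1   2   2   1   0   2   3   2   1   1   2   1   1
    3   1   3   2   3   3   4   5  25  45  32  36   1   3]
 [  1   3   2   1   5   1   1   2   3   2   2   4   0   2   2   3   1   3
    1   1   1   0   3   3   1  18  34  91  50  51   1   6]
 [  3   6   2   0   1   1   3   4   0   0   3   1   3   1   3   1   5   5
    4   4   2   4   6  40  48  72  51  90  41  45   2   2]
 [  0   3   1   2   2   3   4   3   4   1   6   2   2   1   1   4   3   1
    3   3  12   8  43 102  45  31  23  29   7   7  14   2]
 [  1   1   4   1   3   2   1   2   2   1   2   3   2   2   1   1   3   4
    4   7   4  16  3
[... 1733 characters left out ...]
0  47  63  62  96  10   2   1   3]
 [  3   2   2   1   1   2   0   3   6   6   6   6   1  17  10   1   1   4
   11   1  35  54  55  51  62  88  95  99  55  10   5   1]
 [  1   1   1   5   1   2   2   1   3   8   3  22  10   1   6   1   7   2
   56  67  58  58  68  79  85  87  98  96  68  26   3   3]
 [  1   4   5   2   2   4   1   4   5  12   4   5   2   9   6   4  35  58
   61  61  67  88  95  90  93  87  59  38  39  33   3   2]
 [  9   1   1   1   1   4   4   1   3   2   2   1   2   3  29  44  58  56
   88  92  85 108 102  96  59  31  40  33   7   4   2   2]
 [  6   2   2   2   1   2   2   5   2   3   5   1  24  48  60  51  86 109
   93  95  87  89  59  39  36  29   3   5   1   1   1   2]]
```

View pics/s3.png

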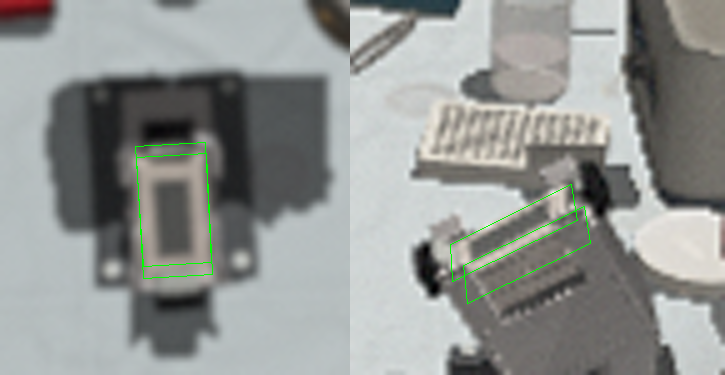

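The side view differs from the first load near the upper lip: the lip sits outwards, and the panel angle is 151.2° against 153.9° expected. The upper end is probably caught, so I'll press the middle with shut fingertips.

send_rows(
  rows=[
    [20, -35, 0, 0, 0, 0],
    [20, -33, 0, 0, 0, 0],
    [20, -23, -10, 0, 0, 0],
    [10, 0, -17, 0, 0, 0],
    [10, 0, -17, 0, 0, 0],
    [10, 0.5, -17, 0, 0, 0],
    [0, 0, 0, 0, 0, 0.005],
    [0, 0, 0, 0, 0, 0],
  ],
  grip=0,
)

```text
time: 16.35
tool_pos: [0.5488, -0.0501, 0.1712]
ee_rot: [-3.14, -0.519, 0.034]
wrist_force: [-0.7, -0.2, 1.0]
width: 0.0099
finger_force: 0.0
```

send_rows(
  rows=[
    [0, 0, 0, 0, 0, 0],
    [0, 0, 0, 0, 0, 0],
    [0, 0, 0, 0, 0, 0],
  ],
)

```text
time: 16.6
tool_pos: [0.5498, -0.0499, 0.175]
ee_rot: [3.141, -0.526, 0.036]
wrist_force: [-0.6, 0.4, 0.5]
width: 0.0003
finger_force: 0.0
```

```bash
python3 st.py
```

```text
16.6 TCP [549.8 -49.9 175. ] chan [ 1.7  0.7 68.3] rotvec err world [ 0.0004  0.0021 -0.0044] F chan [-0.3  0.4  0.8] 0.00034359535647343175 0.0
```

send_rows(
  rows=[
    [5, 0.1, -8.7, 0, 0, -0.004],
    [5, 0, -8.7, 0, 0, 0],
    [5, 0.1, -8.7, 0, 0, 0],
    [3, 0, -5.2, 0, 0, 0],
    [2, 0, -3.5, 0, 0, 0],
    [2, 0, -3.5, 0, 0, 0],
    [2, 0, -3.5, 0, 0, 0],
    [0, 0, 0, 0, 0, 0],
  ],
)

```text
time: 17.27
tool_pos: [0.5731, -0.0491, 0.1303]
ee_rot: [-3.14, -0.521, 0.031]
wrist_force: [-4.4, 1.6, 2.3]
width: 0.0006
finger_force: 2.0
```

send_rows(
  rows=[
    [0, 0, 0, 0, 0, 0],
    [0, 0, 0, 0, 0, 0],
  ],
)

```text
time: 17.43
tool_pos: [0.5732, -0.0494, 0.1315]
ee_rot: [-3.141, -0.523, 0.031]
wrist_force: [-3.9, 0.9, 2.0]
width: 0.0004
finger_force: 1.9
```

```bash
python3 st.py
```

```text
17.4333 TCP [573.2 -49.4 131.5] chan [ 0.2  0.4 18.9] rotvec err world [-0.0004 -0.001  -0.0005] F chan [-2.3  1.   3.7] 0.0003718430650050453 1.9419570383615792
```

send_rows(
  rows=[
    [-5, -0.1, 8.7, 0, 0, 0],
    [-10, -0.3, 17.3, 0, 0, 0],
    [-15, -0.4, 26, 0, 0, 0],
    [-15, -0.4, 26, 0, 0, 0],
    [-15, -0.4, 26, 0, 0, 0],
    [-20, 25, 5, 0, 0, 0],
    [-20, 35, 0, 0, 0, 0],
    [-20, 38, 0, 0, 0, 0],
  ],
)

```text
time: 18.1
tool_pos: [0.4538, 0.045, 0.2432]
ee_rot: [-3.141, -0.529, 0.026]
wrist_force: [0.3, 0.7, -1.2]
width: 0.0005
finger_force: 0.0
```

```bash
python3 pic.py s4 -16; python3 chk.py s4; python3 - <<'E'
import cv2,numpy as np
L=[cv2.imread(f'pics/{n}_side.png') for n in('side0','s2','s3','s4')] if 0 else [cv2.imread(f) for f in('pics/side0.png','pics/s2_side.png','pics/s3_side.png','pics/s4_side.png')]
c=[cv2.resize(a[170:215,318:366],None,fx=8,fy=6+2,interpolation=cv2.INTER_CUBIC) for a in L]
c=[cv2.resize(x,(384,290)) for x in c]
cv2.imwrite('pics/cmp.png',np.vstack([np.hstack(c[:2]),np.hstack(c[2:])]))
E
```

```text
18.1 TCP [453.8  45.  243.2] chan [-44.8  98.6 173.9] rotvec err world [-0.0006  0.005   0.0048] F chan [-0.3  0.7 -1.2] 0.0005331459624208312 0.0
top 112.0 cen [334.3 177.7] exp [334.3 177.7] ang 86.4 exp 86.8 size [14.38599205  6.09747744]
side 125.0 cen [340.3 203.7] exp [336.9 195.9] ang 0.0 exp 153.9 size [20.25  31.875]
```

View pics/cmp.png

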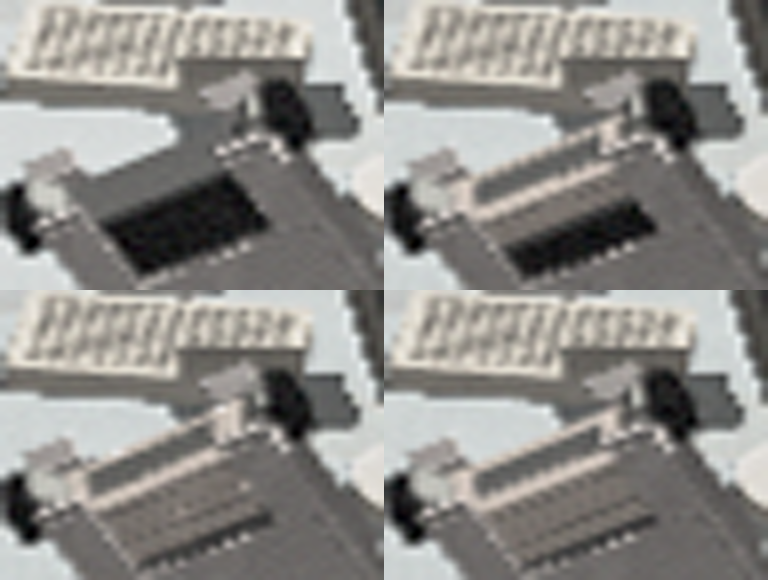

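In the last frame (bottom right) the upper end is back under the high lip. The top face looks the same as the first seated mailer, and the follower is further down. Before handing in I'll confirm this numerically.

```bash
python3 - <<'E'
import cv2,numpy as np
from bench import ticket
f=lambda n:cv2.imread(f'pics/{n}_side.png')[182:198,340:354].astype(int)
d3,d4=[np.abs(f(n)-f('s2')).mean() for n in('s3','s4')];print(d3,d4)
if d4<6: print(ticket.close_job())
E
```

```text
14.044642857142858 3.9300595238095237
the job is handed in; nothing more can be done
None
```

Both mailers are loaded and look flat under the lips in the final pictures, and the job is handed in at about 18 s. The second one caught at its upper end and needed one press to go home. The timer, tape roll and vial were never approached, though I didn't check their final positions, and the judge's verdict wasn't shown to me.

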